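Lock a film reel onto its inspection plate with the clutch knob

TASK

A film reel lies on one of the two round inspection plates. Turn the black knob in the middle of that reel clockwise (seen from above) until the screw is home and its slip clutch starts clicking, then stop within two or three clicks and let go; do not grind the clutch on. Leave the knob of the empty plate as it is.

Things in the scene. Friction and masses are not known exactly. Their poses are not given: they have to be found in the camera images.
- reel_knob_grip (a point): Grip centre of the black knob amid the white reel (176 mm wide, top 38 mm below this point): on its vertical axis, 76 mm above the table. The knob's grip bar is 50 long, 14 thick, from 22 mm below to 12 mm above this point, on a grey cap 52 mm wide. Site turns with the knob: x along the bar, y across it (grip so), z up. The plate is fixed, axis 0.50-0.62 m ahead, 0.12-0.22 m to the left or right.
- reel_screw (a joint): Turn (rad) of the screw under that knob, growing clockwise from above. Starts at 0.1 to 0.7; hard stop (home) at 1.0. Friction 0.03 N m, stays where left. It carries a bright collar with a nub at its edge, which at home points at the white rib on the fixed dark washer below (84 mm across, top 34 mm below the grip centre).
- reel_clutch (a joint): Slip (rad) of the knob over its screw, growing clockwise; starts at 0, bar in line with the nub. The clutch holds 0.2 N m: knob and screw turn together till the screw is home (0.3 to 0.9 rad), then the knob alone, at a steady 0.2 N m. Each 0.2 rad of slip is one click (no bump is felt); 0.4 is good, over 0.7 too much. Turning back unscrews the screw.
- bare_screw (a joint): Turn (rad) of the screw on the empty plate, growing clockwise from above; starts at 0. That plate is a bare grey-painted disc 196 mm across with the same spindle, washer and knob at the same height, on the other side of the robot's centre line (0.50-0.62 m ahead, 0.12-0.22 m to the side). To be left alone.
Mind the look-alikes: they are no part of the job. Leave any orange or red look-alike of the part that bears reel_knob_grip alone. What is shaped like the part that bears bare_screw but pink is not meant.

How it is judged:
By the outcome, as a careful person would: the job done as asked, in the order asked, and still so for the second after the job is handed in, with the robot touching nothing.
It also fails if it takes over 35 s, if anything falls off the work surface, if the arm or the gripper's body presses on something with over 40 N, if the wrist force passes 120 N, or if a joint passes its speed limit or range.

ROBOT

A 6-joint arm with a two-finger parallel gripper is mounted at the origin on the work surface. World frame = base frame: x ahead of the robot, y to its left, z up, the work surface at z = 0. Lengths are in m, angles in rad, forces in N, time in s.
With the tool pointing down it reaches from about 0.25 to 0.725 m from the base axis. Payload 9.7 kg.
Tool frame: the origin (TCP) lies midway between the tips of the shut fingers; the grasp point (between the pads) lies 19 mm behind it; z points along the fingers, y is the line along which they close (so a half turn about z gives the same grasp; the last joint's range is limited). The gripper opens to 85 mm and grips with 20 to 120 N. Pads are 22 mm wide; open, the fingers measure 114 mm over their backs; the gripper's body (76 mm by 85 mm) begins 54 mm behind the grasp point. The pads swing forward as they close: fully open they stand 13 mm farther back than shut.
Start: joints at [-1.33, 0.087, 0.176, 1.66, 0, 1.571], TCP at [0.131, -0.534, 0.231] pointing down, gripper open.
Joint ranges: [-3.13, 3.13], [-0.85, 1.81], [-1.15, 1.24], [-2.2, 2.28], [-1.44, 1.52], [-3.14, 3.14]. Speed limits (rad/s): [2.22, 2.22, 2.57, 3.14, 3.14, 3.14].

INTERFACE

Orientations are given as a 3x3 rotation matrix whose columns are the frame's x, y, z axes.
In Python, from bench import robot gives the robot as it stands. The module is installed in compiled form; this text tells all that it offers.
- The arm moves only by the tool arm_command, never from a script. Its argument "increments" is a list of rows, each an object with "dp": the shift along the tool's x, y, z in units of 50 mm (1.0 is 50 mm), a list of three; "rotation": the turn, a rotation vector about the tool's x, y, z in units of 8 degrees (1.0 is 8 degrees), a list of three. A call has 1 to 5 rows; each row is the pose to reach, as a shift and turn from the pose commanded when the call began, along the tool's axes at that moment; what a row does not reach only later rows make up. A row lasts 1/10 s, in which the tool goes at most 50 mm and 8.59 degrees, less where a joint would pass 70% of its speed; a pose out of reach is approached as far as the arm can. A call with a gripper value outside its range is refused whole. "fingers" is the opening, from -1 (shut) to 1 (fully open), so that 0 is half open, set as the call begins (left out, the last holds). The fingers move at their own pace and stop on an object; the grip force is fixed at half the most. Time passes only in rows, so rows that repeat a pose let the fingers close. It gives the time, the measured TCP pose, the force, the opening and the grip force at its end, in the units of the state.
- robot.sense(): the state, without advancing time (a new reading comes with each control period).
- robot.grab_frame(name): name is "scene" or "top"; returns the picture (384x512x3 uint8, red, green, blue); there is no depth.
- robot.camera_model(name): a dict with "fx", "fy", "cx", "cy" (pixels), "distortion" ([k1, k2, p1, p2, k3] as OpenCV has them; the pictures are not rectified), "xyz" and "attitude" of the camera in the world. Camera axes: x right, y up, looking along -z (the intrinsics and any distortion apply to the point x, -y, -z); pixel columns grow to the right and rows downward; lengths in m; the calibration is good to about 2 mm. A picture is of the moment at which its call begins. camera_model takes no time and is no camera call.
- robot.hand_in(): hands the job in; it is judged then, once.
The state is a dict: "time_s": time; "joints": joint angles; "qvel": joint speeds; "tau": joint torques, N m; "tool_pos": TCP position; "tcp_rot": TCP orientation; "force": force on the tool from outside, world axes, zero at the start; "moment": the same for the moment, N m; "opening": finger opening in m; "finger_force": force on a finger pad.
Only numpy, scipy, OpenCV 4.12 (cv2) and the standard library are available. Lean on these libraries where they do the work, as an engineer would, in place of code of your own. Each camera call takes 0.05 s, during which the arm holds its last target. There are 200 camera calls.

## Working session

There is one attempt and no reset: what is moved stays moved. The work goes in short steps, Python scripts to look and compute and a tool call to move; the robot and the scene stay as the last step left them, time stands still between calls to the robot, and variables do not carry over. Pictures are saved under pics/ and viewed, at most 10 in all, crops included, and the job is handed in when it is done.

Besides the shell and the picture viewer there is one more tool, called by a JSON object that holds its "op" and its "data", one argument or row to a line. arm_command: Moves the arm, as the interface text tells. Its arguments: {"type":"object","properties":{"increments":{"type":"array","items":{"type":"object","properties":{"dp":{"type":"array","items":{"type":"number"}},"rotation":{"type":"array","items":{"type":"number"}}}}},"fingers":{"type":"number"}},"required":["increments"]}

```bash
mkdir -p pics; python3 - <<'E'
from bench import robot
import cv2
for n in ("scene","top"):
    im=robot.grab_frame(n); cv2.imwrite(f"pics/{n}0.png",im[:,:,::-1]); m=robot.camera_model(n); print(n,m)
s=robot.sense();print(s['time_s'],s['tool_pos'],s['tcp_rot'],s['opening'],s['moment'])
E
```

```text
scene {'fx': 357.27835017291943, 'fy': 357.27835017291943, 'cx': 254.8808680461232, 'cy': 191.17406219362405, 'distortion': array([-0.05151098,  0.        ,  0.        ,  0.        ,  0.        ]), 'xyz': array([0.84077258, 0.50546235, 0.73528339]), 'attitude': array([[-0.83015086, -0.4182246 ,  0.36869734],
       [ 0.55729323, -0.60281764,  0.57099487],
       [-0.01654685,  0.67948442,  0.73350332]])}
top {'fx': 371.5320316882034, 'fy': 371.5320316882034, 'cx': 262.2499856683995, 'cy': 187.86650270338302, 'distortion': array([-0.00164587,  0.        ,  0.        ,  0.        ,  0.        ]), 'xyz': array([ 0.33077245, -0.00241299,  1.07583417]), 'attitude': array([[-0.02805479,  0.98705256, -0.1579246 ],
       [-0.99951432, -0.02984411, -0.0089697 ],
       [-0.01356668,  0.15759625,  0.98741043]])}
0.1 [ 0.13112299 -0.53393498  0.23064796] [[ 9.71144013e-01  2.38493660e-01 -2.83624438e-04]
 [ 2.38493828e-01 -9.71143305e-01  1.17237126e-03]
 [ 4.16313639e-06 -1.20618400e-03 -9.99999273e-01]] 0.08572132481125802 [-0.00189408 -0.00733838  0.03572878]
```

View pics/top0.png

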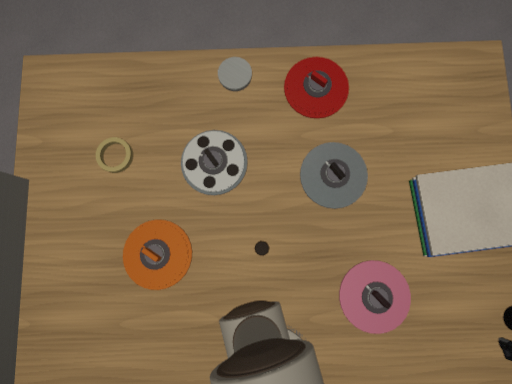

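View pics/scene0.png

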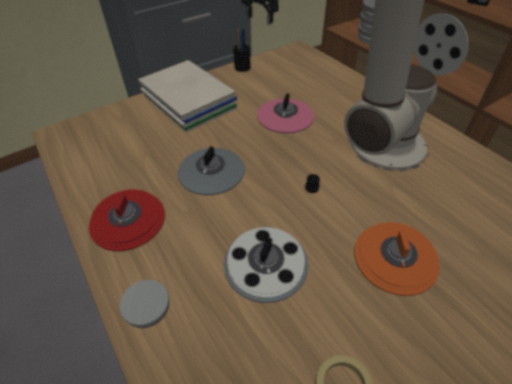

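The top view shows five knobs: the white reel with five holes at (213,160), bare grey plate at (334,174), and orange (157,254), red (317,86) and pink (375,297) look-alikes. The white reel with the black knob fits the description, so I'll confirm it in an enlarged crop.

```bash
python3 - <<'E'
import cv2,numpy as np
a=cv2.imread("pics/top0.png")[130:194,180:247]; b=cv2.imread("pics/scene0.png")[220:304,220:312]
f=lambda x:cv2.resize(x,(400,int(400*x.shape[0]/x.shape[1])),interpolation=cv2.INTER_CUBIC)[:365]
a,b=f(a),f(b);print(a.shape,b.shape)
h=min(len(a),len(b));cv2.imwrite("pics/crop1.png",np.hstack([a[:h],b[:h]]))
E
```

```text
(365, 400, 3) (365, 400, 3)
```

View pics/crop1.png

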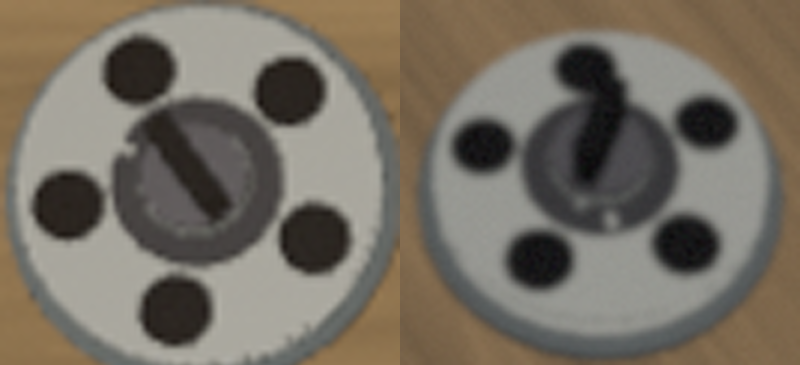

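The crop confirms it: five-hole white reel, black bar at crop (155,118)–(220,212), white mark at (130,148). I'll rectify both views onto the washer plane to find the centre, nub and rib, with the bare plate for comparison.

```bash
cat > h.py <<'E'
import numpy as np,cv2
from bench import robot
def K(m): return np.array([[m['fx'],0,m['cx']],[0,m['fy'],m['cy']],[0,0,1]])
def proj(n,P):
    m=robot.camera_model(n); R=np.diag([1,-1,-1])@m['attitude'].T
    return cv2.projectPoints(np.float64(P).reshape(-1,3),cv2.Rodrigues(R)[0],-R@m['xyz'],K(m),m['distortion'])[0].reshape(-1,2)
def unproj(n,uv,z):
    m=robot.camera_model(n); p=cv2.undistortPoints(np.float64(uv).reshape(-1,1,2),K(m),m['distortion']).reshape(-1,2)
    d=np.c_[p[:,0],-p[:,1],-np.ones(len(p))]@m['attitude'].T
    return m['xyz']+d*((z-m['xyz'][2])/d[:,2])[:,None]
def ortho(n,im,c,z,half=.05,N=380):   # up=+x, left=+y
    g=np.linspace(half,-half,N); X,Y=np.meshgrid(c[0]+g,c[1]+g,indexing='ij')
    q=proj(n,np.stack([X,Y,np.full_like(X,z)],-1)).reshape(N,N,2).astype(np.float32)
    return cv2.remap(im,q[...,0],q[...,1],cv2.INTER_CUBIC)
E
python3 - <<'E'
from h import *
t=cv2.imread("pics/top0.png");s=cv2.imread("pics/scene0.png")
e=np.array([[155,118],[220,212]])/5.97+[180,130]
w=unproj("top",e,.088);print(w,w.mean(0),np.degrees(np.arctan2(*(w[0]-w[1])[[1,0]])))
print('washer',unproj("top",np.array([[197,180]])/5.97+[180,130],.042))
c=w.mean(0); c2=unproj("top",[[335,174]],.042)[0];print(c2)
p=[[ortho("top",t,k,.042,N=300),ortho("scene",s,k,.042,N=300)] for k in (c,c2)]
cv2.imwrite("pics/o1.png",np.vstack([np.hstack(r) for r in p]))
E
```

```text
[[0.59924283 0.15795643 0.088     ]
 [0.55413438 0.12843129 0.088     ]] [0.57668861 0.14319386 0.088     ] 33.20621715049095
washer [[0.58054244 0.14541084 0.042     ]]
[ 0.52959319 -0.19976345  0.042     ]
```

View pics/o1.png

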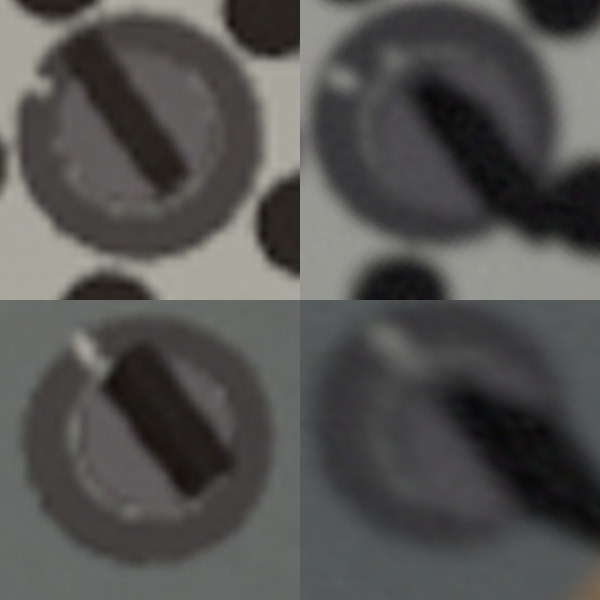

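On the reel, the washer centre is near (0.582, 0.146), and the bar and collar nub both lie at about 33° from +x. The white rib is at about 64°, at rectified px (42,85) in the top view and (343,77) in the scene view. On the bare plate, nub and rib are in line. So the rib looks like it marks zero rather than home, which leaves the torque as the sure sign of home. The direction stays clockwise as ordered. Moving over now.

{"op": "arm_command", "data": {
  "increments": [
    {"dp": [0.7,-0.65,0],"rotation": [0,0,-1]},
    {"dp": [1.4,-1.3,0],"rotation": [0,0,-2]},
    {"dp": [2.1,-1.95,0],"rotation": [0,0,-3]},
    {"dp": [2.8,-2.6,0],"rotation": [0,0,-4]},
    {"dp": [3.5,-3.2,0],"rotation": [0,0,-5]}
  ]
}}

```text
time_s: 0.6
tool_pos: [0.2634, -0.3352, 0.2311]
tcp_rot: [[0.586, 0.81, -0.0], [0.81, -0.586, 0.0], [0.0, -0.0, -1.0]]
force: [1.1, -0.9, 0.3]
opening: 0.0855
finger_force: 0.0
```

```bash
cat > st.py <<'E'
from bench import robot
import numpy as np
np.set_printoptions(precision=4,suppress=True)
s=robot.sense();R=s['tcp_rot']
print(s['time_s'],s['tool_pos'],'yaw',np.degrees(np.arctan2(R[1,0],R[0,0])),'q',s['joints'],'M',s['moment'],'F',s['force'],s['opening'])
d=np.array([.5817,.1465,s['tool_pos'][2]])-s['tool_pos'];print('R z',R[:,2],'to centre, tool units',R.T@d/.05)
E
python3 st.py
```

```text
0.6 [ 0.2634 -0.3352  0.2311] yaw 54.09469805114861 q [-0.9048 -0.2062 -0.1033  1.6738  0.0001  1.2926] M [-0.0202 -0.0154  0.048 ] F [ 1.1407 -0.868   0.2932] 0.08547086981784512
R z [-0.      0.0002 -1.    ] to centre, tool units [11.5368 -0.4931  0.0014]
```

{"op": "arm_command", "data": {
  "increments": [
    {"dp": [0.95,0,0],"rotation": [0,0,-1.05]},
    {"dp": [1.9,0,0],"rotation": [0,0,-2.1]},
    {"dp": [2.85,0,0],"rotation": [0,0,-3.15]},
    {"dp": [3.8,0,0],"rotation": [0,0,-4.2]},
    {"dp": [4.75,-0.2,0],"rotation": [0,0,-5.25]}
  ]
}}

```text
time_s: 1.1
tool_pos: [0.3961, -0.1378, 0.2309]
tcp_rot: [[-0.107, 0.994, -0.0], [0.994, 0.107, -0.0], [0.0, -0.0, -1.0]]
force: [-0.4, -0.9, 0.4]
opening: 0.0853
finger_force: 0.0
```

```bash
python3 st.py
```

```text
1.1 [ 0.3961 -0.1378  0.2309] yaw 96.13407490198607 q [-0.3347 -0.2224 -0.1171  1.6762 -0.0001  1.129 ] M [-0.0723 -0.0189 -0.014 ] F [-0.3967 -0.8649  0.386 ] 0.08527575031381338
R z [-0.0001 -0.     -1.    ] to centre, tool units [ 5.257   4.2974 -0.0006]
```

{"op": "arm_command", "data": {
  "increments": [
    {"dp": [0.6,0.5,0],"rotation": [0,0,-1.05]},
    {"dp": [1.2,1.0,0],"rotation": [0,0,-2.1]},
    {"dp": [1.8,1.5,0],"rotation": [0,0,-3.15]},
    {"dp": [2.4,2.0,0],"rotation": [0,0,-4.2]},
    {"dp": [3.0,2.5,0],"rotation": [0,0,-5.25]}
  ]
}}

```text
time_s: 1.6
tool_pos: [0.5049, 0.024, 0.231]
tcp_rot: [[-0.745, 0.667, -0.0], [0.667, 0.745, -0.0], [0.0, -0.0, -1.0]]
force: [0.5, 0.2, 0.1]
opening: 0.0854
finger_force: 0.0
```

```bash
python3 st.py; python3 - <<'E'
from h import *
im=robot.grab_frame("scene")[:,:,::-1].copy();cv2.imwrite("pics/s1.png",im)
cv2.imwrite("pics/s1c.png",cv2.resize(im[200:320,200:330],None,fx=5,fy=5,interpolation=cv2.INTER_CUBIC))
cv2.imwrite("pics/t1.png",robot.grab_frame("top")[:,:,::-1])
E
```

```text
1.6 [0.5049 0.024  0.231 ] yaw 138.1601730752551 q [ 0.0476 -0.0195  0.0661  1.6566 -0.0001  0.7778] M [ 0.0024 -0.0627  0.0251] F [0.4909 0.1532 0.0953] 0.08544857253490844
R z [-0.0003 -0.0001 -1.    ] to centre, tool units [ 0.4904  2.8492 -0.0007]
```

View pics/s1c.png

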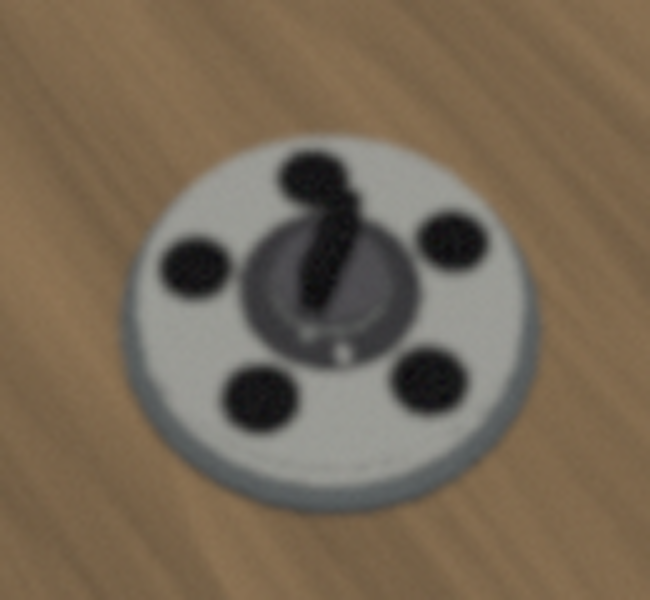

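Here the bar's near end is at (315,300), the nub just beyond it at (308,335) and the rib at (343,352). I'll refine the axis by fitting the white reel's rim in both views.

```bash
python3 - <<'E'
from h import *
from scipy.optimize import least_squares
for n,f in (("top","pics/top0.png"),("scene","pics/s1.png")):
    im=cv2.imread(f)
    o=ortho(n,im,[.581,.146],.038,half=.11,N=440)     # 0.5 mm/px
    g=cv2.cvtColor(o,cv2.COLOR_BGR2HSV); m=((g[...,2]>135)&(g[...,1]<40)).astype(np.uint8)
    c=max(cv2.findContours(m,cv2.RETR_EXTERNAL,cv2.CHAIN_APPROX_NONE)[0],key=cv2.contourArea)
    p=cv2.convexHull(c).reshape(-1,2).astype(float)
    r=least_squares(lambda v:np.hypot(*(p-v[:2]).T)-v[2],[220,220,176],loss='soft_l1').x
    print(n,'axis',.581+(219.5-r[1])*.0005,.146+(219.5-r[0])*.0005,'R',r[2]*.0005)
    # bar: dark blob seen on plane z=.088
    o=ortho(n,im,[.581,.146],.088,half=.036,N=360); d=(o.max(2)<(62 if n=="top" else 45)).astype(np.uint8)
    k,l,s,_=cv2.connectedComponentsWithStats(d); j=l[180,180]
    y,x=np.nonzero(l==j); rc=cv2.minAreaRect(np.c_[x,y].astype(np.float32)); print(j,s[j],rc)
    b=cv2.boxPoints(rc); print('bar centre',.581+(179.5-rc[0][1])*.0002,.146+(179.5-rc[0][0])*.0002)
E
```

```text
top axis 0.5807026527438349 0.14628151769432046 R 0.08865548817306435
3 [   82    64   203   267 19181] ((184.7783203125, 199.11044311523438), (291.82708740234375, 80.90921020507812), 57.17918014526367)
bar centre 0.5770779113769531 0.1449443359375
scene axis 0.5868395401109482 0.15023927114399996 R 0.08944137238858121
1 [   13     0   347   268 35764] ((172.27870178222656, 147.1675567626953), (403.1294860839844, 150.38235473632812), 27.63051414489746)
bar centre 0.5874664886474609 0.14744425964355468
```

{"op": "arm_command", "data": {
  "increments": [
    {"dp": [0.1,0.7,0],"rotation": [0,0,-1.05]},
    {"dp": [0.2,1.4,0],"rotation": [0,0,-2.1]},
    {"dp": [0.35,2.1,0],"rotation": [0,0,-3.15]},
    {"dp": [0.49,2.86,0],"rotation": [0,0,-4.2]},
    {"dp": [0.49,2.86,0],"rotation": [0,0,-5.25]}
  ]
}}

```text
time_s: 2.2
tool_pos: [0.5834, 0.1476, 0.2293]
tcp_rot: [[-1.0, -0.004, -0.002], [-0.004, 1.0, 0.0], [0.002, 0.0, -1.0]]
force: [0.4, -1.3, -0.4]
opening: 0.0857
finger_force: 0.0
```

{"op": "arm_command", "data": {
  "increments": [
    {"dp": [0,0,0.4],"rotation": [0,0,-1.05]},
    {"dp": [0,0,0.8],"rotation": [0,0,-2.1]},
    {"dp": [0,0,1.2],"rotation": [0,0,-3.1]},
    {"dp": [0,0,1.5],"rotation": [0,0,-4.1]},
    {"dp": [0,0,1.5],"rotation": [0,0,-4.1]}
  ]
}}

```text
time_s: 2.7
tool_pos: [0.5811, 0.1441, 0.1537]
tcp_rot: [[-0.842, -0.54, -0.004], [-0.54, 0.842, -0.001], [0.004, 0.001, -1.0]]
force: [-0.7, 0.0, 0.1]
opening: 0.0853
finger_force: 0.0
```

```bash
python3 st.py
```

```text
2.7 [0.5811 0.1441 0.1537] yaw -147.34550315398036 q [ 0.2431  0.1929  0.1441  1.5262 -0.0001 -0.3269] M [-0.0018  0.0105 -0.0299] F [-0.6707  0.035   0.1133] 0.08525392741498415
R z [-0.0041 -0.0011 -1.    ] to centre, tool units [-0.037   0.0344 -0.0001]
```

{"op": "arm_command", "data": {
  "increments": [
    {"dp": [-0.05,0.04,0.5],"rotation": [0,0,0]},
    {"dp": [-0.05,0.04,1.0],"rotation": [0,0,0]},
    {"dp": [-0.05,0.04,1.4],"rotation": [0,0,0]},
    {"dp": [-0.05,0.04,1.83],"rotation": [0,0,0]},
    {"dp": [-0.05,0.04,1.83],"rotation": [0,0,0]}
  ]
}}

```text
time_s: 3.2
tool_pos: [0.582, 0.1472, 0.0627]
tcp_rot: [[-0.845, -0.535, -0.004], [-0.535, 0.845, -0.001], [0.004, 0.001, -1.0]]
force: [-0.2, 0.4, 0.7]
opening: 0.0853
finger_force: 0.0
```

```bash
python3 st.py; python3 - <<'E'
from h import *
im=robot.grab_frame("scene")[:,:,::-1].copy()
cv2.imwrite("pics/s2c.png",cv2.resize(im[170:310,190:340],None,fx=4,fy=4,interpolation=cv2.INTER_CUBIC))
E
```

```text
3.2 [0.582  0.1472 0.0627] yaw -147.66190187332396 q [ 0.2478  0.211  -0.0106  1.3532 -0.     -0.3166] M [0.0004 0.0581 0.0004] F [-0.2212  0.4353  0.743 ] 0.08532816886485475
R z [-0.0039 -0.001  -1.    ] to centre, tool units [ 0.0121 -0.0092  0.    ]
```

View pics/s2c.png

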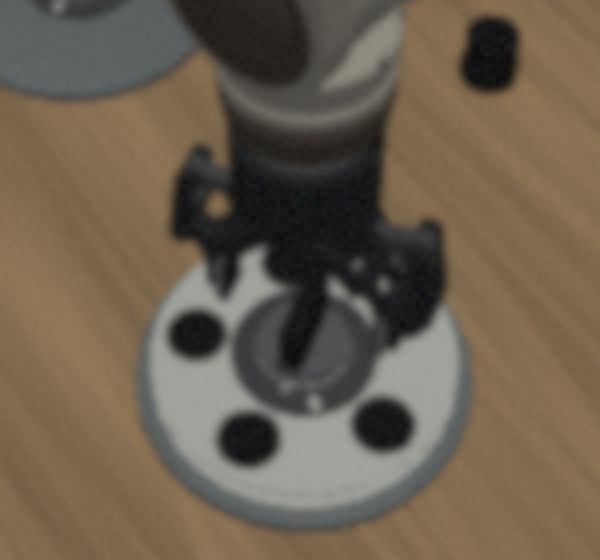

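The fingers straddle the bar, with tips at (225,295) and (400,345) and the bar at about (305,325). Closing now.

{"op": "arm_command", "data": {
  "fingers": -0.55,
  "increments": [
    {"dp": [0,0,0],"rotation": [0,0,0]},
    {"dp": [0,0,0],"rotation": [0,0,0]},
    {"dp": [0,0,0],"rotation": [0,0,0]},
    {"dp": [0,0,0],"rotation": [0,0,0]},
    {"dp": [0,0,0],"rotation": [0,0,0]}
  ]
}}

```text
time_s: 3.75
tool_pos: [0.5835, 0.1479, 0.0651]
tcp_rot: [[-0.843, -0.539, 0.0], [-0.539, 0.843, 0.0], [-0.0, -0.0, -1.0]]
force: [0.1, 0.0, -0.3]
opening: 0.0193
finger_force: 0.0
```

{"op": "arm_command", "data": {
  "fingers": -1,
  "increments": [
    {"dp": [0,0,0],"rotation": [0,0,0]},
    {"dp": [0,0,0],"rotation": [0,0,0]},
    {"dp": [0,0,0],"rotation": [0,0,0]},
    {"dp": [0,0,0],"rotation": [0,0,0]},
    {"dp": [0,0,0],"rotation": [0,0,0]}
  ]
}}

```text
time_s: 4.25
tool_pos: [0.5835, 0.1478, 0.0652]
tcp_rot: [[-0.843, -0.539, 0.001], [-0.539, 0.843, 0.0], [-0.001, -0.0, -1.0]]
force: [-0.5, -1.0, 5.5]
opening: 0.0129
finger_force: 59.7
```

```bash
python3 st.py
```

```text
4.25 [0.5835 0.1478 0.0652] yaw -147.40729153983685 q [ 0.2481  0.2093 -0.0077  1.3532 -0.0001 -0.3207] M [-0.2762  0.1505  0.0487] F [-0.4547 -0.963   5.5169] 0.012860908863024675
R z [ 0.0006  0.     -1.    ] to centre, tool units [ 0.0443 -0.0024 -0.    ]
```

Gripped with little side force. Now turning clockwise, which is positive about tool z, and watching Mz.

{"op": "arm_command", "data": {
  "increments": [
    {"dp": [0,0,0],"rotation": [0,0,0.3]},
    {"dp": [0,0,0],"rotation": [0,0,0.6]},
    {"dp": [0,0,0],"rotation": [0,0,1.0]},
    {"dp": [0,0,0],"rotation": [0,0,1.4]},
    {"dp": [0,0,0],"rotation": [0,0,1.8]}
  ]
}}

```text
time_s: 4.75
tool_pos: [0.5836, 0.1475, 0.0652]
tcp_rot: [[-0.951, -0.31, 0.001], [-0.31, 0.951, -0.001], [-0.001, -0.001, -1.0]]
force: [-0.4, -3.6, 5.3]
opening: 0.013
finger_force: 59.9
```

```bash
python3 st.py
```

```text
4.75 [0.5836 0.1475 0.0652] yaw -161.9485827536384 q [ 0.2479  0.2093 -0.0077  1.3531 -0.0008 -0.0671] M [-0.6345 -0.0031 -0.0031] F [-0.3584 -3.6384  5.3206] 0.012959028793007086
R z [ 0.0009 -0.0006 -1.    ] to centre, tool units [ 0.0433 -0.0073 -0.    ]
```

{"op": "arm_command", "data": {
  "increments": [
    {"dp": [0,0,0],"rotation": [0,0,0.3]},
    {"dp": [0,0,0],"rotation": [0,0,0.6]},
    {"dp": [0,0,0],"rotation": [0,0,0.8]}
  ]
}}

```text
time_s: 5.05
tool_pos: [0.5837, 0.1474, 0.0652]
tcp_rot: [[-0.979, -0.202, 0.001], [-0.202, 0.979, -0.001], [-0.001, -0.001, -1.0]]
force: [0.2, -3.9, 4.7]
opening: 0.0127
finger_force: 59.9
```

```bash
python3 st.py
```

```text
5.05 [0.5837 0.1474 0.0652] yaw -168.31726518035475 q [ 0.2478  0.2093 -0.0077  1.3531 -0.0011  0.0439] M [-0.7377 -0.0228  0.0446] F [ 0.2036 -3.894   4.7474] 0.012680065090193446
R z [ 0.0009 -0.0009 -1.    ] to centre, tool units [ 0.0418 -0.0094 -0.    ]
```

{"op": "arm_command", "data": {
  "increments": [
    {"dp": [0,0,0],"rotation": [0,0,0.3]},
    {"dp": [0,0,0],"rotation": [0,0,0.6]}
  ]
}}

```text
time_s: 5.25
tool_pos: [0.5836, 0.1473, 0.0651]
tcp_rot: [[-0.993, -0.12, 0.001], [-0.12, 0.993, -0.001], [-0.001, -0.001, -1.0]]
force: [0.4, -4.2, 5.0]
opening: 0.0129
finger_force: 59.9
```

```bash
python3 st.py
```

```text
5.25 [0.5836 0.1473 0.0651] yaw -173.1251949548633 q [ 0.2477  0.2093 -0.0077  1.3531 -0.0012  0.1278] M [-0.8465 -0.0379  0.0202] F [ 0.3806 -4.2245  4.9724] 0.012850099071910637
R z [ 0.0008 -0.001  -1.    ] to centre, tool units [ 0.0405 -0.0108 -0.    ]
```

{"op": "arm_command", "data": {
  "increments": [
    {"dp": [0,0,0],"rotation": [0,0,0.3]},
    {"dp": [0,0,0],"rotation": [0,0,0.6]}
  ]
}}

```text
time_s: 5.45
tool_pos: [0.5837, 0.1472, 0.0652]
tcp_rot: [[-0.999, -0.036, 0.001], [-0.036, 0.999, -0.001], [-0.001, -0.001, -1.0]]
force: [0.5, -4.2, 5.3]
opening: 0.0123
finger_force: 60.3
```

```bash
python3 st.py
```

```text
5.45 [0.5837 0.1472 0.0652] yaw -177.91619954843486 q [ 0.2477  0.2093 -0.0077  1.3531 -0.0014  0.2113] M [-0.9661 -0.0816  0.2698] F [ 0.4549 -4.1758  5.2947] 0.012284951217346464
R z [ 0.001  -0.0012 -1.    ] to centre, tool units [ 0.0403 -0.0121 -0.    ]
```

{"op": "arm_command", "data": {
  "increments": [
    {"dp": [0,0,0],"rotation": [0,0,0.3]},
    {"dp": [0,0,0],"rotation": [0,0,0.6]}
  ]
}}

```text
time_s: 5.65
tool_pos: [0.5837, 0.1471, 0.0652]
tcp_rot: [[-0.999, 0.048, 0.001], [0.048, 0.999, -0.001], [-0.001, -0.001, -1.0]]
force: [-0.3, -5.2, 5.2]
opening: 0.0126
finger_force: 60.3
```

```bash
python3 st.py
```

```text
5.65 [0.5837 0.1471 0.0652] yaw 177.27574787736685 q [ 0.2476  0.2093 -0.0077  1.3532 -0.0016  0.2951] M [-1.1004 -0.0147  0.1562] F [-0.3196 -5.189   5.1957] 0.012574557712179416
R z [ 0.001  -0.0014 -1.    ] to centre, tool units [ 0.0392 -0.013  -0.    ]
```

Mz jumped to about 0.2 N m at between 0.45 and 0.53 rad of turn, so the clutch is slipping. That agrees with the 0.46 rad I estimated from the rib. Slip is now about 0.13, so 0.3 rad more gives about two clicks.

{"op": "arm_command", "data": {
  "increments": [
    {"dp": [0,0,0],"rotation": [0,0,0.5]},
    {"dp": [0,0,0],"rotation": [0,0,1.0]},
    {"dp": [0,0,0],"rotation": [0,0,1.5]},
    {"dp": [0,0,0],"rotation": [0,0,2.0]},
    {"dp": [0,0,0],"rotation": [0,0,2.2]}
  ]
}}

```text
time_s: 6.15
tool_pos: [0.5836, 0.1467, 0.0652]
tcp_rot: [[-0.937, 0.348, 0.001], [0.348, 0.937, -0.002], [-0.001, -0.002, -1.0]]
force: [-0.3, -7.6, 4.9]
opening: 0.013
finger_force: 60.4
```

```bash
python3 st.py
```

```text
6.15 [0.5836 0.1467 0.0652] yaw 159.61400774482414 q [ 0.2473  0.2092 -0.0078  1.3535 -0.0022  0.6031] M [-1.5083  0.0647  0.1778] F [-0.343  -7.5795  4.8629] 0.013011653521035208
R z [ 0.0008 -0.0021 -1.    ] to centre, tool units [ 0.0342 -0.017  -0.    ]
```

Total turn is 0.924 rad, with Mz still at about 0.18. Opening the fingers and rising.

{"op": "arm_command", "data": {
  "fingers": 0.8,
  "increments": [
    {"dp": [0,0,0],"rotation": [0,0,0]},
    {"dp": [0,0,0],"rotation": [0,0,0]},
    {"dp": [0,0,0],"rotation": [0,0,0]},
    {"dp": [0,0,0],"rotation": [0,0,0]},
    {"dp": [0,0,0],"rotation": [0,0,0]}
  ]
}}

```text
time_s: 6.65
tool_pos: [0.5833, 0.148, 0.0647]
tcp_rot: [[-0.939, 0.345, -0.0], [0.345, 0.939, 0.0], [0.0, -0.0, -1.0]]
force: [0.3, -0.1, 0.4]
opening: 0.0763
finger_force: 0.0
```

{"op": "arm_command", "data": {
  "increments": [
    {"dp": [0,0,-0.4],"rotation": [0,0,0]},
    {"dp": [0,0,-0.9],"rotation": [0,0,0]},
    {"dp": [0,0,-1.6],"rotation": [0,0,0]},
    {"dp": [0,0,-2.4],"rotation": [0,0,0]},
    {"dp": [0,0,-3.2],"rotation": [0,0,0]}
  ]
}}

```text
time_s: 7.15
tool_pos: [0.583, 0.1478, 0.2262]
tcp_rot: [[-0.939, 0.345, -0.0], [0.345, 0.939, 0.0], [0.0, -0.0, -1.0]]
force: [1.6, 0.5, 0.2]
opening: 0.0769
finger_force: 0.0
```

{"op": "arm_command", "data": {
  "increments": [
    {"dp": [0.7,-0.6,0],"rotation": [0,0,0]},
    {"dp": [1.3,-1.2,0],"rotation": [0,0,0]},
    {"dp": [2.0,-1.8,0],"rotation": [0,0,0]},
    {"dp": [2.7,-2.4,0],"rotation": [0,0,0]},
    {"dp": [2.7,-2.4,0],"rotation": [0,0,0]}
  ]
}}

```text
time_s: 7.65
tool_pos: [0.4113, 0.0806, 0.226]
tcp_rot: [[-0.938, 0.346, 0.001], [0.346, 0.938, 0.0], [-0.001, 0.001, -1.0]]
force: [1.4, 0.1, 1.1]
opening: 0.077
finger_force: 0.0
```

```bash
python3 st.py; python3 - <<'E'
from h import *
t=robot.grab_frame("top")[:,:,::-1].copy();s=robot.grab_frame("scene")[:,:,::-1].copy()
c=[.581,.146]
cv2.imwrite("pics/o2.png",np.hstack([ortho("top",t,c,.042,N=390),ortho("scene",s,c,.042,N=390)]))
E
```

```text
7.65 [0.4113 0.0806 0.226 ] yaw 159.7699986556277 q [ 0.1935 -0.2264 -0.1299  1.666  -0.0001  0.5466] M [ 0.006  -0.0371 -0.0385] F [1.4437 0.125  1.0666] 0.077027402356928
R z [ 0.0013  0.0001 -1.    ] to centre, tool units [-2.741   2.4152  0.0045]
```

View pics/o2.png

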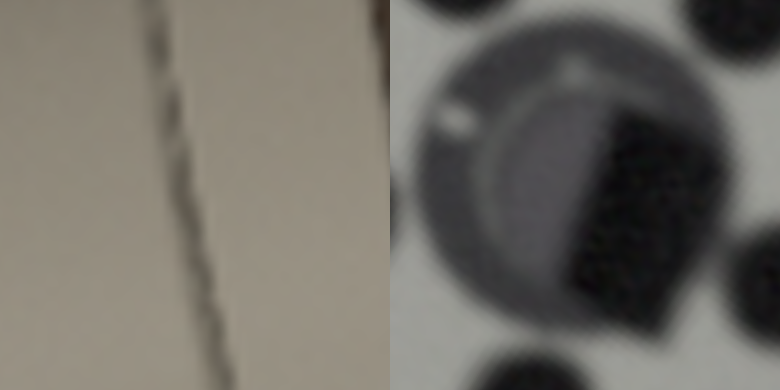

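In the rectified scene view the axis is at about (575,175), the nub at (575,68), so about 2°, and the rib still at (460,118), about 64°. The bar is at −20°. So the nub stopped after about 0.5 rad while the knob went 0.92 rad. The screw is on its hard stop with about 0.4 rad of slip, and the gripper is clear.

```bash
python3 -c "from bench import robot; print(robot.hand_in())"
```

```text
the job is handed in; nothing more can be done
None
```

I turned the reel knob 0.92 rad clockwise to the hard stop, with about 0.4 rad (two clicks) of clutch slip, then released it and handed the job in at about 7.8 s; at the stop the nub stood about 60° past the white rib rather than at it, so I took home from the torque jump and the stopped nub, and I never touched the bare plate's knob.

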